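Refit and zero the reader head of a cut-length gauge

ROBOT

A 7-joint arm with a two-finger parallel gripper is mounted at the origin on a cart in front of the work surface, level with it; the furniture and walls round the work are solid. World frame = base frame: x ahead of the robot, y to its left, z up, the work surface at z = 0. Lengths are in m, angles in rad, forces in N, time in s.
With the tool pointing down it reaches from about 0.4 to 0.85 m from the base axis. Payload 4.5 kg.
Tool frame: the origin (TCP) lies at the very end of the fingers, on their centre line; the grasp point (between the pads) lies manip.grip_point_offset behind it (manip.grip_point_offset is the distance from the TCP to the grasp point, in m); z points along the fingers, y is the line along which they close (so a half turn about z gives the same grasp; the last joint's range is limited). The gripper opens to 88 mm and grips with 3 to 60 N. Pads are 18 mm wide; open, the fingers measure 123 mm over their backs; the gripper's body (75 mm by 187 mm) begins 45 mm behind the grasp point.
Start: joints at [-1.223, 0.689, -0.195, 1.565, 0.157, 0.902, -0.215], TCP at [0.193, 0.595, 0.239] pointing down, gripper open.
Joint ranges: [-3.01, 3.01], [-0.46, 2.08], [-1.47, 1.51], [0.13, 2.56], [-1, 4.14], [0.04, 2.09], [-2.66, 2.66]. Speed limits (rad/s): [2.57, 2.57, 3.14, 3.14, 3.14, 3.14, 3.14].

INTERFACE

Orientations are given as a unit quaternion [x, y, z, w].
In Python, from rig import manip gives the robot as it stands. The module is installed in compiled form; this text tells all that it offers.
- The arm moves only by the tool play_rows, never from a script. Its argument "deltas" is a list of rows, each an object with "linear": the shift along the tool's x, y, z in mm, a list of three; "yaw": the turn about the tool's z in units of 5 degrees (1.0 is 5 degrees). In form: [{"linear": [x, y, z], "yaw": yaw}, ...]. A call has 1 to 5 rows; each row is the pose to reach, as a shift and turn from the pose commanded when the call began, along the tool's axes at that moment; what a row does not reach only later rows make up. A row lasts 1/12 s, in which the tool goes at most 41.7 mm and 7.16 degrees, less where a joint would pass 70% of its speed; a pose out of reach is approached as far as the arm can. A call with a gripper value outside its range is refused whole. "fingers" is the closure in counts, from 0 (fully open) to 255 (shut), set as the call begins (left out, the last holds). The fingers move at their own pace and stop on an object; "force" is the grip in N (left out, the last holds). Time passes only in rows, so rows that repeat a pose let the fingers close. It gives the time, the measured TCP pose, the force, the opening and the grip force at its end, in the units of the state.
- manip.observe(): the state, without advancing time (a new reading comes with each control period).
- manip.capture(name): name is "scene" or "side" or "wrist"; returns (picture, depth): 480x640x3 uint8, red, green, blue; 480x640 float32, m along the optical axis (not along the pixel's ray), 0 where there is no reading.
- manip.camera_model(name): a dict with "fx", "fy", "cx", "cy" (pixels), "R" (3x3) and "t" (3): a world point X has camera coordinates R X + t. Camera axes: x right, y down, z forward; pixel columns grow to the right and rows downward; lengths in m; the calibration is good to about 2 mm. A picture is of the moment at which its call begins: read the wrist's pose just before it. camera_model takes no time and is no camera call; for the wrist camera it gives the pose at the moment of the call.
- manip.finish_job(): hands the job in; it is judged then, once.
The state is a dict: "time_s": time; "joints": joint angles; "qd": joint speeds; "tau": joint torques, N m; "ee_pos": TCP position; "tcp_rot": TCP orientation; "contact_force": force on the tool from outside, world axes, zero at the start; "moment": the same for the moment, N m; "width": finger opening in m; "grasp_force": force on a finger pad.
Only numpy, scipy, OpenCV 4.12 (cv2) and the standard library are available. Lean on these libraries where they do the work, as an engineer would, in place of code of your own. Each camera call takes 0.05 s, during which the arm holds its last target. There are 200 camera calls.

TASK

Put the gauge's reader head back on its dovetail rail from the open end, display towards you, and slide it fully home against the stop. There, slide its dust cover fully open, press the zero button right down, and slide the cover fully shut again. Leave the tape, the tin and the marker where they are.

Things in the scene. Friction and masses are not known exactly. Their poses are not given: they have to be found in the camera images.
- rail: Gauge rail, fixed: plywood board 120 x 290 x 12 mm (x across, y along, z up) with an aluminium foot 60 wide, top at z = 17, and on that a straight dovetail bar, z = 17 to 29, 36 wide at the top, 26 at the bottom, y = -85 to 105. Origin: centre of the board's underside. A steel stop block (60 wide, up to z = 50, face at y = 105) closes the +y end; the -y end is open.
- home (a point): Where the head's origin is when the head rides on the rail, centred, touching the stop: (0, 72, 20) mm in the rail's frame, same axes. At home the head's axes match the rail's. Cartons 150 mm tall stand behind (world +x), about 100 mm or more from the rail's centre line; the table is clear to the right of the rail.
- mouth (a point): Open end of the bar, at (0, -85, 20) mm in the rail's frame: the height of the origin of a riding head. The bar's last 20 mm taper (to 27 mm wide at the top, 2 mm lower). A head about to enter has its origin 33 mm or more beyond this point along the rail's -y; it then slides to +y. Nothing stands beyond it but the board (top at z = 12).
- head: Reader head: loose grey block, about 0.45 kg, 66 (x, across the rail) x 66 (y, along it) x 47 mm high, 58 over the cover's lug. Origin: centre of the underside; z to its top; the -x side has the display window. All four sides are flat. At the start it lies on its +x side, display up, its top facing the robot's right or right and towards the robot.
- groove (a point): Middle of the roof of the head's dovetail groove, at (0, 0, 9) mm on the head. The groove runs along y through the underside, open at both ends: 40 wide at the roof, 32 at the bottom, about 2 mm play each side on the bar. The roof rides on the bar's top; the head may be held 1 to 2 mm higher while sliding. Fingers on the y sides block its ends, on the x sides they do not.
- cover (a joint): The head's black dust cover, a plate 41 x 58 mm in guides on the head's top (z = 43 to 46) that slides to the head's -x, out over the display side: 0 shut, 0.040 m fully open. It stays where it is left; friction about 1.2 N.
- cover_lug (a point): Middle of the top of the cover's finger lug, which is 12 (head x) x 24 (head y) x 12 mm tall; its top is at z = 58 on the head, 22 mm to +x of the middle when shut, 18 mm to -x of it when open. It moves with the cover.
- zero (a joint): The zero button under the cover, a black rubber cylinder of 24 mm diameter, on a spring: 0 up, 0.005 m fully down; begins to move at 1.4 N, fully down at about 5 N.
- zero_top (a point): Middle of the button's top, at (12, 0, 41) mm on the head when up, 9 mm above the floor of a well. With the cover open the well is free from x = -6 to 30 and y = -27 to 27 on the head (walls up to z = 42, guides at its y sides up to z = 47): closed fingertips fit in.
- tape_masking: Bystander: roll of masking tape lying flat, 100 mm across, 25 high. Origin: centre of its underside.
- screw_tin: Bystander: tin, 58 mm across, 72 high. Origin: centre of its underside.
- marker: Bystander: marker pen lying flat, 17 x 138 x 18 mm. Origin: centre of its underside.

How it is judged:
On the way, in this order (a step that is already met when the one before it is completed fails the run):
1. the head is on the rail, display to the robot, home against the stop, its cover shut (horizontal distance between head and home below 0.005 m and z of head in the frame of home between -0.003 and 0.0035 m and angle between the y axis of head and the y axis of rail, either way round below 0.1 rad and angle between head's own z axis and vertical below 0.1 rad and x of zero_top in the frame of rail above 0 m and value of joint cover below 0.008 m), for 0.2 s.
2. the cover is fully open (value of joint cover above 0.035 m), for 0.1 s.
3. the zero button is right down, the head still home (horizontal distance between head and home below 0.005 m and z of head in the frame of home between -0.003 and 0.0035 m and angle between the y axis of head and the y axis of rail, either way round below 0.1 rad and angle between head's own z axis and vertical below 0.1 rad and x of zero_top in the frame of rail above 0 m and value of joint zero above 0.004 m), for 0.1 s.
At the end, for the whole second after the job is handed in: The head rides on the rail, display to the robot, level and in line within 0.1 rad, within 5 mm of touching the stop and at rest; its cover is shut within 4 mm; the button is up (horizontal distance between head and home below 0.005 m and z of head in the frame of home between -0.003 and 0.0035 m and angle between the y axis of head and the y axis of rail, either way round below 0.1 rad and angle between head's own z axis and vertical below 0.1 rad and x of zero_top in the frame of rail above 0 m and value of joint cover below 0.004 m and value of joint zero below 0.0015 m and linear speed of head below 0.01 m/s).
It fails at once if the tape is moved more than 40 mm (distance of tape_masking from where it was at the start of the episode above 0.04 m).
It fails at once if the tin is moved more than 40 mm (distance of screw_tin from where it was at the start of the episode above 0.04 m).
It fails at once if the marker is moved more than 40 mm (distance of marker from where it was at the start of the episode above 0.04 m).
It fails at once if the zero button is pressed while the head is away from home (value of joint zero above 0.003 m and distance between head and home above 0.01 m).
It also fails if it takes over 69 s, if anything falls off the work surface, if the arm or the gripper's body presses on something with over 40 N, if the wrist force passes 120 N, or if a joint passes its speed limit or range.

## Working session

There is one attempt and no reset: what is moved stays moved. The work goes in short steps, Python scripts to look and compute and a tool call to move; the robot and the scene stay as the last step left them, time stands still between calls to the robot, and variables do not carry over. Pictures are saved under pics/ and viewed, at most 10 in all, crops included, and the job is handed in when it is done.

Besides the shell and the picture viewer there is one more tool, called after "Request:" by a JSON object that holds its "fn" and its "kwargs", one argument or row to a line. play_rows: Moves the arm, as the interface text tells. Its arguments: {"type":"object","properties":{"deltas":{"type":"array"},"fingers":{"type":"number"},"force":{"type":"number"}},"required":["deltas"]}

```bash
mkdir -p pics; cat > h.py <<'E'
from rig import manip
import numpy as np, cv2
from scipy.spatial.transform import Rotation as Ro
def cap(n):
    m=manip.camera_model(n); p,d=manip.capture(n)
    R=np.array(m["R"]);t=np.array(m["t"])
    v,u=np.mgrid[0:480,0:640]
    c=np.stack([(u-m["cx"])/m["fx"]*d,(v-m["cy"])/m["fy"]*d,d],-1)
    X=(c-t)@R; X[d==0]=np.nan
    return p,d,X
def save(f,p): cv2.imwrite("pics/"+f,p[:,:,::-1])
E
python3 - <<'E'
from h import *
s=manip.observe();print(s["time_s"],s["ee_pos"],s["tcp_rot"],s["width"],manip.grip_point_offset)
for n in("scene","side"):
    p,d,X=cap(n);save(n+"0.png",p);np.savez(n+"0.npz",p=p,X=X)
    m=manip.camera_model(n);print(n,-np.array(m["R"]).T@m["t"])
E
```

```text
0.0 [0.19277027 0.59384658 0.23790058] [ 1.56218764e-01  9.87722038e-01 -9.32036082e-04 -7.12548958e-05] 0.08813430325974383 0.0187
scene [-0.27262374 -0.45846595  1.1002535 ]
side [-0.04849159 -0.93763021  0.77776824]
```

View pics/scene0.png

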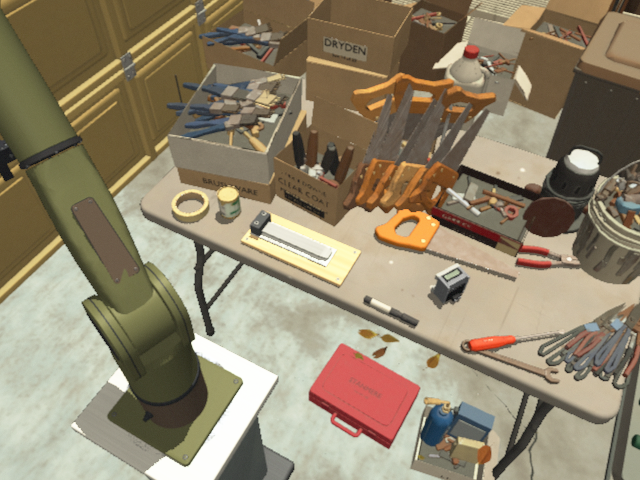

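View pics/side0.png

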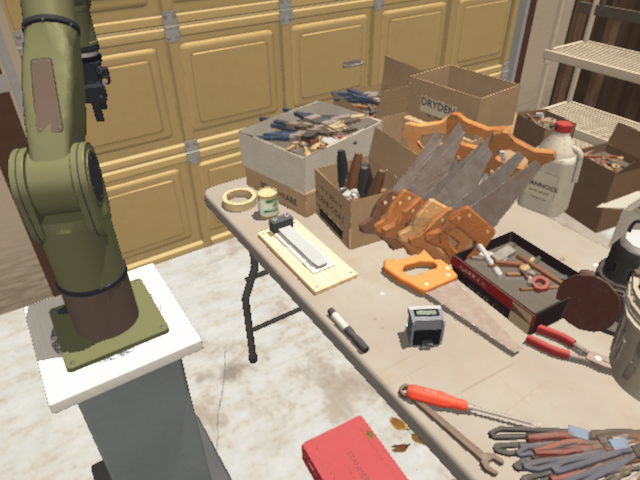

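The scene view shows the stop end of the rail at about (262,222), the mouth end at about (335,258), and the head at (450,284) with its display up. The tape is at (190,205), the tin at (229,202) and the marker at (391,310).

```bash
cat > a.py <<'E'
from h import *
np.set_printoptions(precision=4,suppress=True)
for n in("scene","side"):
    z=np.load(n+"0.npz");X=z["X"];p=z["p"]
    H=X[...,2]
    print(n,"table z",np.nanmedian(H[np.abs(H)<.03]))
    # head region
    def rect(mask,name):
        q=X[mask][:,:2].astype(np.float32)
        r=cv2.minAreaRect(q);print(name,len(q),np.round(r[0],4),np.round(r[1],4),round(r[2],2)); 
        return q
    u0,v0=(450,284) if n=="scene" else (424,325)
    yy,xx=np.mgrid[0:480,0:640]
    near=(abs(xx-u0)<28)&(abs(yy-v0)<28)
    c=X[v0-10,u0];print("head pix",c)
    rect(near&(H>.055)&(H<.075),"headtopface"); rect(near&(H>.006)&(H<.08),"head all")
    # yellow board by colour+height
    hsv=cv2.cvtColor(p,cv2.COLOR_RGB2HSV)
    reg=(X[...,0]>.2)&(X[...,0]<.75)&(X[...,1]>-.2)&(X[...,1]<.45)
    yb=((reg)&(H>.006)&(H<.018)).astype(np.uint8)
    k,l,st,ce=cv2.connectedComponentsWithStats(yb)
    for i in range(1,k):
        if st[i,4]>400: rect(l==i,"board? %s"%ce[i].round())
    yb=((reg)&(H>.0255)&(H<.033)).astype(np.uint8)
    k,l,st,ce=cv2.connectedComponentsWithStats(yb)
    for i in range(1,k):
        if st[i,4]>150: rect(l==i,"bar? %s"%ce[i].round())
    m=reg&(H>.1)&(H<.2)&(X[...,0]>.3); q=X[m]; print("tall nearest x by y:",[(y,round(float(np.nanmin(q[abs(q[:,1]-y)<.02][:,0],initial=9)),3)) for y in np.arange(-.1,.45,.05)])
E
python3 a.py
python3 - <<'E'
import cv2
a=cv2.imread('pics/scene0.png')[250:330,400:500];b=cv2.imread('pics/side0.png')[285:365,374:474]
cv2.imwrite('pics/crop1.png',cv2.hconcat([cv2.resize(x,None,fx=4,fy=4,interpolation=2) for x in(a,b)]))
E
```

```text
scene table z 0.0006193048071267096
head pix [ 0.5385 -0.4048  0.0632]
headtopface 498 [ 0.535  -0.4094] [0.0483 0.0703] 59.32
head all 1065 [ 0.5797 -0.4183] [0.0696 0.171 ] 80.77
board? [307. 251.] 2893 [ 0.4811 -0.0293] [0.1278 0.2928] 0.02
bar? [295. 239.] 752 [ 0.4868 -0.0061] [0.0623 0.2166] 3.62
tall nearest x by y: [(np.float64(-0.1), 0.616), (np.float64(-0.05), 0.583), (np.float64(0.0), 0.587), (np.float64(0.05000000000000002), 0.59), (np.float64(0.1), 0.571), (np.float64(0.15), 0.559), (np.float64(0.20000000000000004), 0.546), (np.float64(0.25), 0.534), (np.float64(0.30000000000000004), 0.52), (np.float64(0.35), 0.511), (np.float64(0.4), 0.512)]
side table z -0.000396733595091439
head pix [ 0.5298 -0.4098  0.0641]
headtopface 614 [ 0.5344 -0.4097] [0.05   0.0668] 59.11
head all 1513 [ 0.5738 -0.3827] [0.1707 0.0797] 34.03
board? [308. 260.] 2508 [ 0.4778 -0.0303] [0.1224 0.2975] 0.01
bar? [301. 244.] 641 [ 0.4829 -0.0062] [0.0573 0.2191] 3.95
tall nearest x by y: [(np.float64(-0.1), 0.605), (np.float64(-0.05), 0.582), (np.float64(0.0), 0.586), (np.float64(0.05000000000000002), 0.588), (np.float64(0.1), 0.567), (np.float64(0.15), 0.556), (np.float64(0.20000000000000004), 0.544), (np.float64(0.25), 0.53), (np.float64(0.30000000000000004), 0.518), (np.float64(0.35), 0.508), (np.float64(0.4), 0.51)]
```

View pics/crop1.png

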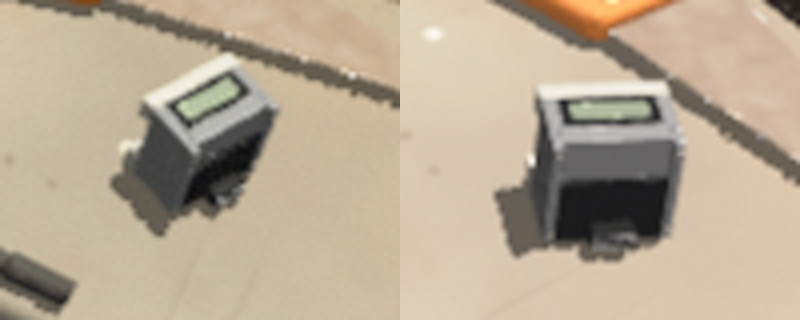

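The crop confirms the head lies display-up at about (0.535,-0.410). Its cover and lug face right and towards the robot, with the cover shut. Next I'll fit the rail, check the clearances around the head and plan the approach.

```bash
cat >> h.py <<'E'
def plan(wps,start=None):
    """wps: (x,y,z,angle of tool y in world deg). prints the shift in tool axes, mm and yaw units, from each to the next"""
    if start is None:
        s=manip.observe();M=Ro.from_quat(s["tcp_rot"]).as_matrix();p=np.array(s["ee_pos"]);a=np.degrees(np.arctan2(M[1,1],M[0,1]))
    else: p=np.array(start[:3]);a=start[3]
    for w in wps:
        t=np.radians(a);y=np.array([np.cos(t),np.sin(t),0]);z=np.array([0,0,-1.]);x=np.cross(y,z)
        d=np.array(w[:3])-p
        dy=(w[3]-a+180)%360-180
        print("from",p.round(4),round(a,1),"-> lin",(np.array([x@d,y@d,z@d])*1e3).round(1),"yaw",round(-dy/5,2)); p=np.array(w[:3]);a=w[3]
E
cat > b.py <<'E'
from h import *
np.set_printoptions(precision=4,suppress=True)
for n in("scene","side"):
    z=np.load(n+"0.npz");X=z["X"];H=X[...,2]
    hsv=cv2.cvtColor(z["p"],cv2.COLOR_RGB2HSV)
    reg=(X[...,0]>.38)&(X[...,0]<.56)&(X[...,1]>-.2)&(X[...,1]<.14)
    for nm,lo,hi,ys in(("board",.006,.017,np.arange(-.15,.1,.01)),("bar",.0245,.034,np.arange(-.09,.05,.01))):
        q=X[reg&(H>lo)&(H<hi)]
        E=[(y,s[:,0].min(),s[:,0].max()) for y in ys for s in [q[abs(q[:,1]-y)<.005]] if len(s)>3]
        E=np.array(E)
        for c in(1,2):
            k=np.polyfit(E[:,0],E[:,c],1);r=E[:,c]-np.polyval(k,E[:,0]);g=abs(r)<np.median(abs(r))*2.5+1e-4;k=np.polyfit(E[g,0],E[g,c],1)
            print(n,nm,"min" if c==1 else "max","slope deg",np.degrees(np.arctan(k[0])),"x at y=0",k[1],np.std(E[g,c]-np.polyval(k,E[g,0])))
    q=X[reg&(H>.038)&(H<.055)];print("stop",len(q),np.percentile(q,[2,50,98],axis=0))
    q=X[reg&(H>.006)&(H<.017)];print("board y range",np.percentile(q[:,1],[.3,99.7]))
    q=X[reg&(H>.0245)&(H<.034)];print("bar y min",np.percentile(q[:,1],[1]))
    # heights near the finger footprints
    c=np.array([.5347,-.4096]);yh=np.array([.86,-.51]);zh=np.array([-.51,-.86])
    for sgn in(1,-1):
        D=X[...,:2]-c;a=D@yh*sgn;b=D@zh
        m=(a>.037)&(a<.065)&(abs(b)<.03);print("finger",sgn,np.nanpercentile(H[m],[50,95,100]),m.sum())
    m=(abs(X[...,0]-.42)<.1)&(abs(X[...,1]+.27)<.1)&(H>.008)&(H<.03)&(X[...,0]<.47);q=X[m];print("marker",np.percentile(q,[1,99],axis=0))
plan([(.30,.42,.24,52),(.40,.25,.24,31),(.45,.06,.24,7),(.46,-.13,.24,-10),(.50,-.30,.22,-25),(.527,-.4215,.13,-30.7)])
E
python3 b.py
```

```text
scene board min slope deg 0.6921138173479334 x at y=0 0.41905358828361045 0.0006013072692038183
scene board max slope deg 0.18550687432073465 x at y=0 0.5405582875835522 0.0016493914619446109
scene bar min slope deg 0.32425168135755617 x at y=0 0.46200115195916847 0.0012479483982929186
scene bar max slope deg 0.5524574945578276 x at y=0 0.49955950897876594 0.0007057134154996135
stop 235 [[0.4502 0.0738 0.0394]
 [0.4767 0.0867 0.0489]
 [0.5087 0.1025 0.0536]]
board y range [-0.1754  0.1139]
bar y min [-0.1125]
finger 1 [-0.6561  0.002   0.005 ] 196
finger -1 [-0.0023  0.0027  0.0055] 382
marker [[ 0.402  -0.3682  0.0082]
 [ 0.4646 -0.1704  0.0206]]
side board min slope deg 0.144200745508365 x at y=0 0.4175287748686656 0.0004675850562957176
side board max slope deg 0.21118567550916986 x at y=0 0.5373611332738871 0.001073874632356027
side bar min slope deg -0.2571794944408336 x at y=0 0.4604964097364216 0.000631676883926256
side bar max slope deg 0.4522169729665379 x at y=0 0.4962063367492556 0.0009144452742910222
stop 206 [[0.4486 0.0725 0.0387]
 [0.4761 0.083  0.0479]
 [0.5076 0.1042 0.0532]]
board y range [-0.1761  0.1151]
bar y min [-0.1134]
finger 1 [-0.0015  0.0009  0.0026] 234
finger -1 [-0.0013  0.0008  0.0027] 284
marker [[ 0.4009 -0.3689  0.0084]
 [ 0.4673 -0.1704  0.0187]]
from [0.1928 0.5939 0.238 ] 72.0 -> lin [-155.7 -132.4   -2. ] yaw 4.01
from [0.3  0.42 0.24] 52 -> lin [-183.5  -72.4    0. ] yaw 4.2
from [0.4  0.25 0.24] 31 -> lin [-188.6  -55.     0. ] yaw 4.8
from [0.45 0.06 0.24] 7 -> lin [-189.8  -13.2    0. ] yaw 3.4
from [ 0.46 -0.13  0.24] -10 -> lin [-160.5   68.9   20. ] yaw 3.0
from [ 0.5  -0.3   0.22] -25 -> lin [-98.7  75.8  90. ] yaw 1.14
```

Request:
{"fn": "play_rows", "kwargs": {
  "deltas": [
    {"linear": [-156, -132, -2], "yaw": 4},
    {"linear": [-156, -132, -2], "yaw": 4},
    {"linear": [-156, -132, -2], "yaw": 4},
    {"linear": [-156, -132, -2], "yaw": 4},
    {"linear": [-156, -132, -2], "yaw": 4}
  ],
  "fingers": 0,
  "force": 6
}}

```text
time_s: 0.52
ee_pos: [0.3015, 0.4181, 0.2405]
tcp_rot: [0.326, 0.945, -0.001, 0.0]
contact_force: [0.5, 0.2, 0.5]
width: 0.0878
grasp_force: 0.0
```

Request:
{"fn": "play_rows", "kwargs": {
  "deltas": [
    {"linear": [-184, -72, 0], "yaw": 4.2},
    {"linear": [-184, -72, 0], "yaw": 4.2},
    {"linear": [-184, -72, 0], "yaw": 4.2},
    {"linear": [-184, -72, 0], "yaw": 4.2},
    {"linear": [-184, -72, 0], "yaw": 4.2}
  ]
}}

```text
time_s: 0.93
ee_pos: [0.4025, 0.247, 0.2406]
tcp_rot: [0.494, 0.87, -0.001, 0.001]
contact_force: [0.6, 0.1, -0.5]
width: 0.088
grasp_force: 0.0
```

Request:
{"fn": "play_rows", "kwargs": {
  "deltas": [
    {"linear": [-189, -55, 0], "yaw": 4.8},
    {"linear": [-189, -55, 0], "yaw": 4.8},
    {"linear": [-189, -55, 0], "yaw": 4.8},
    {"linear": [-189, -55, 0], "yaw": 4.8},
    {"linear": [-189, -55, 0], "yaw": 4.8}
  ]
}}

```text
time_s: 1.35
ee_pos: [0.4517, 0.0566, 0.2406]
tcp_rot: [0.664, 0.747, -0.001, 0.0]
contact_force: [0.8, 0.4, -0.3]
width: 0.0881
grasp_force: 0.0
```

Request:
{"fn": "play_rows", "kwargs": {
  "deltas": [
    {"linear": [-190, -13, 0], "yaw": 3.4},
    {"linear": [-190, -13, 0], "yaw": 3.4},
    {"linear": [-190, -13, 0], "yaw": 3.4},
    {"linear": [-190, -13, 0], "yaw": 3.4},
    {"linear": [-190, -13, 0], "yaw": 3.4}
  ]
}}

```text
time_s: 1.77
ee_pos: [0.4612, -0.1349, 0.2407]
tcp_rot: [0.768, 0.641, -0.001, 0.001]
contact_force: [0.2, -0.8, -0.3]
width: 0.0882
grasp_force: 0.0
```

Request:
{"fn": "play_rows", "kwargs": {
  "deltas": [
    {"linear": [-160, 69, 20], "yaw": 3},
    {"linear": [-160, 69, 20], "yaw": 3},
    {"linear": [-160, 69, 20], "yaw": 3},
    {"linear": [-160, 69, 20], "yaw": 3},
    {"linear": [-160, 69, 20], "yaw": 3}
  ]
}}

```text
time_s: 2.18
ee_pos: [0.5014, -0.3075, 0.22]
tcp_rot: [0.845, 0.534, -0.001, 0.003]
contact_force: [-0.5, -0.6, -0.1]
width: 0.088
grasp_force: 0.0
```

```bash
python3 - <<'E'
from h import *
np.set_printoptions(precision=4,suppress=True)
p,d,X=cap("wrist");H=X[...,2]
m=(H>.055)&(H<.075)&(np.hypot(X[...,0]-.535,X[...,1]+.41)<.06)
q=X[m][:,:2].astype(np.float32);print(len(q),np.nanmedian(H[m]))
if len(q)>10: print(cv2.minAreaRect(q))
save("w1.png",p);np.savez("w1.npz",p=p,X=X)
print(manip.observe()["time_s"]);plan([(.5273,-.422,.10,-30.7),(.5273,-.422,.015,-30.7)])
E
```

```text
2871 0.06753443755130506
((0.5378692746162415, -0.4105457067489624), (0.04742126166820526, 0.06660929322242737), 59.65651321411133)
2.2333
from [ 0.5013 -0.3058  0.2198] -25.4 -> lin [-93.8  73.3 119.8] yaw 1.06
from [ 0.5273 -0.422   0.1   ] -30.7 -> lin [ 0.  0. 85.] yaw -0.0
```

View pics/w1.png

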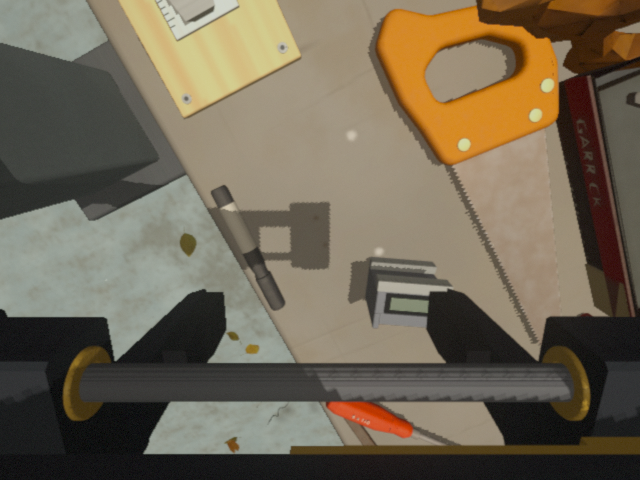

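The wrist view shows the head clear of other objects at (407,295), matching the earlier fit. The marker at (247,247) is well away. Descending and gripping lightly.

Request:
{"fn": "play_rows", "kwargs": {
  "deltas": [
    {"linear": [-94, 75, 120], "yaw": 1.0},
    {"linear": [-94, 75, 120], "yaw": 1.0},
    {"linear": [-94, 75, 120], "yaw": 1.0},
    {"linear": [-94, 75, 120], "yaw": 1.0},
    {"linear": [-94, 75, 120], "yaw": 1.0}
  ]
}}

```text
time_s: 2.65
ee_pos: [0.5269, -0.4181, 0.094]
tcp_rot: [0.867, 0.499, -0.003, -0.003]
contact_force: [-1.5, -0.2, -0.6]
width: 0.0882
grasp_force: 0.0
```

Request:
{"fn": "play_rows", "kwargs": {
  "deltas": [
    {"linear": [0, 0, 40], "yaw": 0},
    {"linear": [0, 0, 70], "yaw": 0},
    {"linear": [0, 0, 85], "yaw": 0},
    {"linear": [0, 0, 85], "yaw": 0},
    {"linear": [0, 0, 85], "yaw": 0}
  ]
}}

```text
time_s: 3.07
ee_pos: [0.5308, -0.4148, 0.016]
tcp_rot: [0.866, 0.501, 0.0, -0.001]
contact_force: [0.1, 0.5, 0.8]
width: 0.0883
grasp_force: 0.0
```

Request:
{"fn": "play_rows", "kwargs": {
  "deltas": [
    {"linear": [0, 0, 0], "yaw": 0},
    {"linear": [0, 0, 0], "yaw": 0},
    {"linear": [0, 0, 0], "yaw": 0},
    {"linear": [0, 0, 0], "yaw": 0},
    {"linear": [0, 0, 0], "yaw": 0}
  ],
  "fingers": 255,
  "force": 6
}}

```text
time_s: 3.48
ee_pos: [0.5322, -0.4173, 0.0177]
tcp_rot: [0.866, 0.5, 0.001, 0.002]
contact_force: [1.1, -0.8, 6.2]
width: 0.0662
grasp_force: 6.0
```

Request:
{"fn": "play_rows", "kwargs": {
  "deltas": [
    {"linear": [0, 0, 0], "yaw": 0},
    {"linear": [0, 0, 0], "yaw": 0},
    {"linear": [0, 0, 0], "yaw": 0}
  ]
}}

```text
time_s: 3.73
ee_pos: [0.5322, -0.4173, 0.0177]
tcp_rot: [0.866, 0.5, 0.001, 0.002]
contact_force: [0.8, -0.3, 7.6]
width: 0.066
grasp_force: 6.0
```

The grip landed about 6 mm short, at head z ≈ 32. I'll open, shift and regrip nearer the top.

Request:
{"fn": "play_rows", "kwargs": {
  "deltas": [
    {"linear": [0, 0, 0], "yaw": 0},
    {"linear": [0, 0, 0], "yaw": 0},
    {"linear": [-3, 0, 0], "yaw": 0},
    {"linear": [-7, 0, 0], "yaw": 0},
    {"linear": [-7, 0, 0], "yaw": 0}
  ],
  "fingers": 0
}}

```text
time_s: 4.15
ee_pos: [0.5255, -0.4233, 0.0154]
tcp_rot: [0.866, 0.5, -0.001, -0.0]
contact_force: [-1.2, -0.2, 0.1]
width: 0.088
grasp_force: 0.0
```

```bash
python3 - <<'E'
from h import *
s=manip.observe();print(s["ee_pos"],s["tcp_rot"],s["width"])
for n in("side","scene"):
    p,d,X=cap(n);H=X[...,2]
    m=(H>.055)&(H<.075)&(np.hypot(X[...,0]-.535,X[...,1]+.41)<.06)
    hsv=cv2.cvtColor(p,cv2.COLOR_RGB2HSV)
    m&=hsv[...,2]>60
    q=X[m][:,:2].astype(np.float32);print(n,len(q),cv2.minAreaRect(q))
E
```

```text
[ 0.52553634 -0.42333321  0.01540252] [ 8.66258441e-01  4.99595575e-01 -7.50974656e-04 -1.09218045e-04] 0.08803758717409874
side 260 ((0.529772162437439, -0.4157888889312744), (0.037800952792167664, 0.09797221422195435), 63.05488967895508)
scene 36 ((0.5291457772254944, -0.42173534631729126), (0.027421649545431137, 0.07508902251720428), 32.317588806152344)
```

Request:
{"fn": "play_rows", "kwargs": {
  "deltas": [
    {"linear": [0, 0, 0], "yaw": 0},
    {"linear": [0, 0, 0], "yaw": 0},
    {"linear": [0, 0, 0], "yaw": 0},
    {"linear": [0, 0, 0], "yaw": 0},
    {"linear": [0, 0, 0], "yaw": 0}
  ],
  "fingers": 255,
  "force": 6
}}

```text
time_s: 4.67
ee_pos: [0.5274, -0.4223, 0.0157]
tcp_rot: [0.866, 0.5, 0.0, 0.0]
contact_force: [1.0, -0.9, -1.5]
width: 0.066
grasp_force: 6.0
```

Request:
{"fn": "play_rows", "kwargs": {
  "deltas": [
    {"linear": [4, 0, -4], "yaw": 0},
    {"linear": [8, 0, -8], "yaw": 0},
    {"linear": [12, 0, -11], "yaw": 0},
    {"linear": [17, 0, -14], "yaw": 0},
    {"linear": [22, 0, -16], "yaw": 0}
  ]
}}

```text
time_s: 5.08
ee_pos: [0.5383, -0.4022, 0.032]
tcp_rot: [0.866, 0.5, 0.0, -0.0]
contact_force: [0.9, 0.1, -4.2]
width: 0.0662
grasp_force: 6.0
```

Request:
{"fn": "play_rows", "kwargs": {
  "deltas": [
    {"linear": [5, 0, -2], "yaw": 0},
    {"linear": [10, 0, -3], "yaw": 0},
    {"linear": [16, 0, -3], "yaw": 0},
    {"linear": [21, 0, -3], "yaw": 0},
    {"linear": [27, 0, -2], "yaw": 0}
  ]
}}

```text
time_s: 5.5
ee_pos: [0.5516, -0.3793, 0.0337]
tcp_rot: [0.866, 0.5, -0.0, 0.0]
contact_force: [-0.0, -0.7, -3.4]
width: 0.0662
grasp_force: 6.0
```

Request:
{"fn": "play_rows", "kwargs": {
  "deltas": [
    {"linear": [5, 0, 1], "yaw": 0},
    {"linear": [10, 0, 3], "yaw": 0},
    {"linear": [15, 0, 5], "yaw": 0},
    {"linear": [19, 0, 8], "yaw": 0},
    {"linear": [24, 0, 11], "yaw": 0}
  ]
}}

```text
time_s: 5.92
ee_pos: [0.5633, -0.3587, 0.0223]
tcp_rot: [0.866, 0.5, -0.0, -0.0]
contact_force: [0.0, 0.4, -4.2]
width: 0.0656
grasp_force: 6.0
```

```bash
python3 - <<'E'
from h import *
s=manip.observe();print(s["ee_pos"],s["width"],s["contact_force"])
p,d,X=cap("side");np.savez("side1.npz",p=p,X=X)
a=p[240:400,330:500]
p2,d,X=cap("scene");b=p2[200:360,370:540]
cv2.imwrite("pics/s1.png",cv2.resize(np.hstack([a,b]),None,fx=2.3,fy=2.3,interpolation=2)[:,:,::-1])
E
```

```text
[ 0.56334848 -0.35874206  0.0222932 ] 0.06557294679440222 [ 0.04173394  0.44015836 -4.17705922]
```

View pics/s1.png

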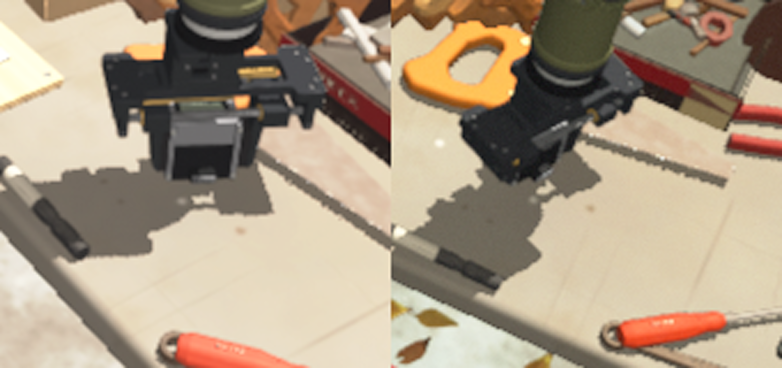

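The view shows the head was lifted rigidly at (200,145) without swinging: the cover still faces the camera and the full weight is on the tool. I'll carry it back 70 mm, set it down, and regrip lower and nearer the top edge with minimum force so gravity can swing it.

Request:
{"fn": "play_rows", "kwargs": {
  "deltas": [
    {"linear": [-25, 0, -5], "yaw": 0},
    {"linear": [-50, 0, -5], "yaw": 0},
    {"linear": [-70, 0, 0], "yaw": 0},
    {"linear": [-70, 0, 7], "yaw": 0},
    {"linear": [-70, 0, 7], "yaw": 0}
  ]
}}

```text
time_s: 6.43
ee_pos: [0.5259, -0.4245, 0.0159]
tcp_rot: [0.867, 0.498, -0.002, 0.002]
contact_force: [-0.1, -1.1, -1.5]
width: 0.0661
grasp_force: 6.0
```

Request:
{"fn": "play_rows", "kwargs": {
  "deltas": [
    {"linear": [0, 0, 0], "yaw": 0},
    {"linear": [0, 0, 0], "yaw": 0},
    {"linear": [-3, 0, 4], "yaw": 0},
    {"linear": [-3, 0, 10], "yaw": 0},
    {"linear": [-3, 0, 10], "yaw": 0}
  ],
  "fingers": 0,
  "force": 3
}}

```text
time_s: 6.85
ee_pos: [0.5265, -0.4213, 0.0045]
tcp_rot: [0.866, 0.5, -0.0, -0.001]
contact_force: [-0.3, 0.5, -0.7]
width: 0.088
grasp_force: 0.0
```

Request:
{"fn": "play_rows", "kwargs": {
  "deltas": [
    {"linear": [0, 0, 0], "yaw": 0},
    {"linear": [0, 0, 0], "yaw": 0},
    {"linear": [0, 0, 0], "yaw": 0},
    {"linear": [0, 0, 0], "yaw": 0},
    {"linear": [0, 0, 0], "yaw": 0}
  ],
  "fingers": 255,
  "force": 3
}}

```text
time_s: 7.27
ee_pos: [0.5271, -0.4221, 0.0058]
tcp_rot: [0.866, 0.5, 0.0, 0.0]
contact_force: [-0.0, -1.0, 0.2]
width: 0.066
grasp_force: 3.0
```

Request:
{"fn": "play_rows", "kwargs": {
  "deltas": [
    {"linear": [4, 0, -6], "yaw": 0},
    {"linear": [9, 0, -12], "yaw": 0},
    {"linear": [15, 0, -17], "yaw": 0},
    {"linear": [22, 0, -21], "yaw": 0},
    {"linear": [29, 0, -24], "yaw": 0}
  ]
}}

```text
time_s: 7.68
ee_pos: [0.5417, -0.3961, 0.0305]
tcp_rot: [0.866, 0.5, 0.0, -0.0]
contact_force: [-0.7, -0.1, -2.0]
width: 0.0659
grasp_force: 3.0
```

```bash
python3 - <<'E'
from h import *
s=manip.observe();print(s["ee_pos"],s["width"],s["contact_force"],s["moment"])
p,d,X=cap("side");np.savez("side1.npz",p=p,X=X)
a=p[260:380,360:500]
p2,d,X=cap("scene");b=p2[220:340,390:530]
cv2.imwrite("pics/s2.png",cv2.resize(np.hstack([a,b]),None,fx=2.8,fy=2.8,interpolation=2)[:,:,::-1])
E
```

```text
[ 0.54171737 -0.39609936  0.03051342] 0.06587792482117233 [-0.68884265 -0.12384417 -2.00000511] [-0.02856034  0.29337641 -0.02433267]
```

View pics/s2.png

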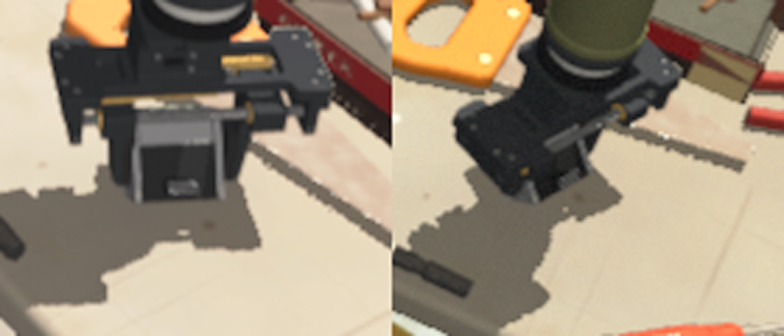

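The head is now tipping as wanted: the cover and lug at (183,170) are turning upward, and the lower edge is on the table. I'll finish the arc.

Request:
{"fn": "play_rows", "kwargs": {
  "deltas": [
    {"linear": [8, 0, -2], "yaw": 0},
    {"linear": [15, 0, -2], "yaw": 0},
    {"linear": [23, 0, -1], "yaw": 0},
    {"linear": [30, 0, 1], "yaw": 0},
    {"linear": [37, 0, 4], "yaw": 0}
  ]
}}

```text
time_s: 8.2
ee_pos: [0.5599, -0.3659, 0.026]
tcp_rot: [0.866, 0.5, -0.001, 0.001]
contact_force: [-2.4, -1.5, 3.0]
width: 0.0659
grasp_force: 3.0
```

Request:
{"fn": "play_rows", "kwargs": {
  "deltas": [
    {"linear": [4, 0, 2], "yaw": 0},
    {"linear": [4, 0, 4], "yaw": 0},
    {"linear": [4, 0, 4], "yaw": 0}
  ]
}}

```text
time_s: 8.45
ee_pos: [0.5628, -0.361, 0.0215]
tcp_rot: [0.866, 0.5, 0.001, 0.0]
contact_force: [0.4, 1.0, -0.5]
width: 0.0659
grasp_force: 3.0
```

```bash
python3 - <<'E'
from h import *
s=manip.observe();print(s["ee_pos"],s["width"],s["contact_force"],s["moment"])
p,d,X=cap("side");np.savez("side1.npz",p=p,X=X)
a=p[240:360,360:500]
p2,d,X=cap("scene");b=p2[210:330,390:530]
cv2.imwrite("pics/s3.png",cv2.resize(np.hstack([a,b]),None,fx=2.8,fy=2.8,interpolation=2)[:,:,::-1])
E
```

```text
[ 0.56282735 -0.36095254  0.02150326] 0.0658666778734954 [ 0.4259652   0.95490369 -0.47353445] [-0.09255939 -0.06499335  0.01778201]
```

View pics/s3.png

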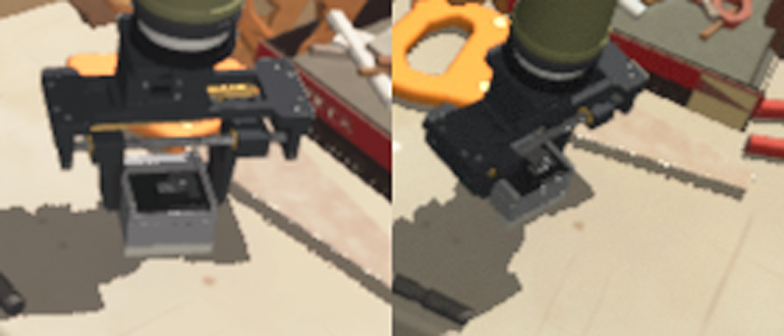

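The head now stands upright on its underside, with the top and cover visible at (175,190). Releasing, rising, turning the gripper 90° and measuring.

Request:
{"fn": "play_rows", "kwargs": {
  "deltas": [
    {"linear": [0, 0, 0], "yaw": 0},
    {"linear": [0, 0, 0], "yaw": 0},
    {"linear": [0, 0, -40], "yaw": 0},
    {"linear": [0, 0, -80], "yaw": 0},
    {"linear": [0, 0, -110], "yaw": 0}
  ],
  "fingers": 0
}}

```text
time_s: 8.97
ee_pos: [0.5619, -0.3621, 0.1338]
tcp_rot: [0.866, 0.5, 0.0, 0.0]
contact_force: [0.5, 0.1, 0.2]
width: 0.0883
grasp_force: 0.0
```

Request:
{"fn": "play_rows", "kwargs": {
  "deltas": [
    {"linear": [0, 0, 0], "yaw": 6},
    {"linear": [0, 0, 0], "yaw": 6},
    {"linear": [0, 0, 0], "yaw": 6},
    {"linear": [0, 0, 0], "yaw": 6},
    {"linear": [0, 0, 0], "yaw": 6}
  ]
}}

```text
time_s: 9.38
ee_pos: [0.5617, -0.3613, 0.1316]
tcp_rot: [0.966, 0.257, -0.0, -0.0]
contact_force: [-0.1, -0.4, 0.3]
width: 0.0881
grasp_force: 0.0
```

Request:
{"fn": "play_rows", "kwargs": {
  "deltas": [
    {"linear": [0, 0, 0], "yaw": 6},
    {"linear": [0, 0, 0], "yaw": 6},
    {"linear": [0, 0, 0], "yaw": 6},
    {"linear": [0, 0, 0], "yaw": 6},
    {"linear": [0, 0, 0], "yaw": 6}
  ]
}}

```text
time_s: 9.8
ee_pos: [0.5617, -0.3613, 0.1314]
tcp_rot: [1.0, -0.001, -0.0, -0.0]
contact_force: [0.7, 0.6, -0.5]
width: 0.0886
grasp_force: 0.0
```

Request:
{"fn": "play_rows", "kwargs": {
  "deltas": [
    {"linear": [0, 0, 0], "yaw": 6},
    {"linear": [0, 0, 0], "yaw": 6},
    {"linear": [0, 0, 0], "yaw": 6},
    {"linear": [0, 0, 0], "yaw": 6},
    {"linear": [0, 0, 0], "yaw": 6}
  ]
}}

```text
time_s: 10.22
ee_pos: [0.5617, -0.3613, 0.1313]
tcp_rot: [0.966, -0.259, -0.0, -0.0]
contact_force: [-0.8, 0.4, 0.0]
width: 0.088
grasp_force: 0.0
```

```bash
cat > m.py <<'E'
from h import *
np.set_printoptions(precision=4,suppress=True)
s=manip.observe();print(s["time_s"],s["ee_pos"],s["tcp_rot"])
c=np.array([.568,-.352])
for n in("wrist","side","scene"):
    p,d,X=cap(n);H=X[...,2];np.savez("n_"+n+".npz",p=p,X=X)
    m=(H>.038)&(H<.052)&(np.hypot(X[...,0]-c[0],X[...,1]-c[1])<.06)
    q=X[m][:,:2].astype(np.float32);print(n,len(q),cv2.minAreaRect(q) if len(q)>5 else "")
    m=(H>.053)&(H<.066)&(np.hypot(X[...,0]-c[0],X[...,1]-c[1])<.06);print(" lug",m.sum(),X[m].mean(0))
    yh=np.array([.862,-.508]);dd=np.array([.508,.862])
    D=X[...,:2]-c;a=D@dd;b=D@yh
    for sg in(1,-1):
        k=(a*sg>.037)&(a*sg<.068)&(abs(b)<.015);print(" foot",sg,k.sum(),np.nanpercentile(H[k],[50,98]) if k.sum()>3 else "")
E
python3 m.py
```

```text
10.2167 [ 0.5617 -0.3613  0.1313] [ 0.966  -0.2586 -0.0005 -0.    ]
wrist 9020 ((0.5604727268218994, -0.36457857489585876), (0.06618741899728775, 0.06636150181293488), 60.08690643310547)
 lug 710 [ 0.5509 -0.3836  0.0589]
 foot 1 8817 [0.1896 0.2208]
 foot -1 8683 [0.1718 0.2151]
side 652 ((0.5566954016685486, -0.3643362522125244), (0.07103216648101807, 0.06639527529478073), 59.7411994934082)
 lug 54 [ 0.5459 -0.3837  0.0561]
 foot 1 114 [-0.6521  0.1934]
 foot -1 2541 [0.3744 0.4973]
scene 590 ((0.5576568841934204, -0.36418861150741577), (0.06871315091848373, 0.0704488456249237), 59.69173812866211)
 lug 41 [ 0.5462 -0.382   0.0573]
 foot 1 319 [0.0048 0.2401]
 foot -1 1335 [0.3652 0.5007]
```

The head measures (0.5605,-0.3646), upright, with its x axis at -120°, which matches the tool's y axis. Gripping on its x sides.

Request:
{"fn": "play_rows", "kwargs": {
  "deltas": [
    {"linear": [1, 3, 40], "yaw": 0},
    {"linear": [1, 3, 75], "yaw": 0},
    {"linear": [1, 3, 105], "yaw": 0},
    {"linear": [1, 3, 117], "yaw": 0},
    {"linear": [1, 3, 117], "yaw": 0}
  ]
}}

```text
time_s: 10.78
ee_pos: [0.5595, -0.3629, 0.0116]
tcp_rot: [0.966, -0.258, -0.003, -0.002]
contact_force: [-0.3, 0.2, 0.3]
width: 0.0886
grasp_force: 0.0
```

Request:
{"fn": "play_rows", "kwargs": {
  "deltas": [
    {"linear": [0, 0, 0], "yaw": 0},
    {"linear": [0, 0, 0], "yaw": 0},
    {"linear": [0, 0, 0], "yaw": 0},
    {"linear": [0, 0, 0], "yaw": 0},
    {"linear": [0, 0, 0], "yaw": 0}
  ],
  "fingers": 255,
  "force": 25
}}

```text
time_s: 11.2
ee_pos: [0.5624, -0.3653, 0.0168]
tcp_rot: [0.966, -0.258, 0.002, 0.0]
contact_force: [0.2, 0.5, 6.3]
width: 0.066
grasp_force: 25.0
```

Request:
{"fn": "play_rows", "kwargs": {
  "deltas": [
    {"linear": [0, 0, -10], "yaw": 0},
    {"linear": [0, 0, -35], "yaw": 0},
    {"linear": [0, 0, -60], "yaw": 0},
    {"linear": [0, 0, -80], "yaw": 0},
    {"linear": [0, 0, -80], "yaw": 0}
  ]
}}

```text
time_s: 11.62
ee_pos: [0.5629, -0.3666, 0.0991]
tcp_rot: [0.966, -0.259, 0.003, 0.002]
contact_force: [0.0, -1.2, -4.3]
width: 0.0658
grasp_force: 25.0
```

```bash
python3 - <<'E'
from h import *
print(manip.observe()["time_s"],manip.observe()["contact_force"])
plan([(.53,-.345,.094,-90),(.50,-.31,.094,-60),(.485,-.28,.094,-30),(.479,-.23,.094,0)])
E
```

```text
11.6167 [ 4.12260094e-03 -1.15990920e+00 -4.25333726e+00]
from [ 0.5629 -0.3666  0.0991] -120.0 -> lin [-39.2  -2.2   5.1] yaw -5.99
from [ 0.53  -0.345  0.094] -90 -> lin [-30. -35.   0.] yaw -6.0
from [ 0.5   -0.31   0.094] -60 -> lin [  2.  -33.5   0. ] yaw -6.0
from [ 0.485 -0.28   0.094] -30 -> lin [ 40.3 -30.2   0. ] yaw -6.0
```

Request:
{"fn": "play_rows", "kwargs": {
  "deltas": [
    {"linear": [-39, -2, 5], "yaw": -6},
    {"linear": [-39, -2, 5], "yaw": -6},
    {"linear": [-39, -2, 5], "yaw": -6},
    {"linear": [-39, -2, 5], "yaw": -6},
    {"linear": [-39, -2, 5], "yaw": -6}
  ]
}}

```text
time_s: 12.03
ee_pos: [0.5276, -0.3425, 0.0887]
tcp_rot: [1.0, 0.002, -0.001, -0.001]
contact_force: [0.2, -0.1, -4.6]
width: 0.0662
grasp_force: 25.0
```

Request:
{"fn": "play_rows", "kwargs": {
  "deltas": [
    {"linear": [-30, -35, 0], "yaw": -6},
    {"linear": [-30, -35, 0], "yaw": -6},
    {"linear": [-30, -35, 0], "yaw": -6},
    {"linear": [-30, -35, 0], "yaw": -6},
    {"linear": [-30, -35, 0], "yaw": -6}
  ]
}}

```text
time_s: 12.45
ee_pos: [0.4979, -0.3081, 0.0891]
tcp_rot: [0.966, 0.26, -0.0, -0.001]
contact_force: [0.1, 0.0, -4.6]
width: 0.0659
grasp_force: 25.0
```

Request:
{"fn": "play_rows", "kwargs": {
  "deltas": [
    {"linear": [2, -33, 0], "yaw": -6},
    {"linear": [2, -33, 0], "yaw": -6},
    {"linear": [2, -33, 0], "yaw": -6},
    {"linear": [2, -33, 0], "yaw": -6},
    {"linear": [2, -33, 0], "yaw": -6}
  ]
}}

```text
time_s: 12.87
ee_pos: [0.4833, -0.279, 0.0893]
tcp_rot: [0.866, 0.5, -0.0, -0.0]
contact_force: [0.2, -0.5, -4.2]
width: 0.066
grasp_force: 25.0
```

Request:
{"fn": "play_rows", "kwargs": {
  "deltas": [
    {"linear": [40, -30, 0], "yaw": -6},
    {"linear": [40, -30, 0], "yaw": -6},
    {"linear": [40, -30, 0], "yaw": -6},
    {"linear": [40, -30, 0], "yaw": -6},
    {"linear": [40, -30, 0], "yaw": -6}
  ]
}}

```text
time_s: 13.28
ee_pos: [0.4775, -0.2293, 0.0894]
tcp_rot: [0.707, 0.707, -0.0, -0.0]
contact_force: [0.0, -1.3, -4.9]
width: 0.0661
grasp_force: 25.0
```

Request:
{"fn": "play_rows", "kwargs": {
  "deltas": [
    {"linear": [0, 0, 0], "yaw": 0},
    {"linear": [0, 0, 0], "yaw": 0}
  ]
}}

```text
time_s: 13.45
ee_pos: [0.4775, -0.2296, 0.0895]
tcp_rot: [0.709, 0.705, -0.0, -0.0]
contact_force: [0.1, -1.1, -4.9]
width: 0.0658
grasp_force: 25.0
```

```bash
cat > r.py <<'E'
from h import *
np.set_printoptions(precision=4,suppress=True)
s=manip.observe();e=s["ee_pos"];print(s["time_s"],e,s["tcp_rot"],s["contact_force"])
def line(q,ys,hw=.003):
    E=np.array([(y,t[:,0].min(),t[:,0].max()) for y in ys for t in [q[abs(q[:,1]-y)<hw]] if len(t)>3])
    for c in(1,2):
        g=np.ones(len(E),bool)
        for _ in range(3):
            k=np.polyfit(E[g,0],E[g,c],1);r=abs(E[:,c]-np.polyval(k,E[:,0]));g=r<2.5*np.median(r)+1e-4
        print("   deg",np.degrees(np.arctan(k[0])).round(2),"x(y=-.1)",np.polyval(k,-.1).round(4),"n",g.sum())
p,d,X=cap("wrist");H=X[...,2];save("w2.png",p);np.savez("w2.npz",p=p,X=X)
reg=(X[...,0]>.38)&(X[...,0]<.57)
q=X[reg&(H>.006)&(H<.0155)&(X[...,1]>-.18)];print("board y",np.percentile(q[:,1],[.2,99.8]) if len(q) else "")
line(q,np.arange(-.17,.1,.006))
q=X[reg&(H>.026)&(H<.033)&(X[...,1]<.06)&(X[...,1]>-.13)];print("bar",len(q),np.percentile(q[:,1],[.5,99.5]));line(q,np.arange(-.08,.05,.006))
zo=e[2]-.0165
m=(H>zo+.038)&(H<zo+.052)&(np.hypot(X[...,0]-e[0],X[...,1]-e[1])<.06);print("head top",m.sum(),cv2.minAreaRect(X[m][:,:2].astype(np.float32)),np.median(H[m])-.047)
E
python3 r.py
```

```text
13.45 [ 0.4775 -0.2296  0.0895] [ 0.7091  0.7051 -0.0002 -0.0001] [ 0.0835 -1.1111 -4.8751]
board y [-0.1752 -0.089 ]
   deg 0.14 x(y=-.1) 0.4211 n 13
   deg -0.02 x(y=-.1) 0.5411 n 14
bar 3263 [-0.1157 -0.094 ]Traceback (most recent call last):
  File "r.py", line 15, in <module>
    q=X[reg&(H>.026)&(H<.033)&(X[...,1]<.06)&(X[...,1]>-.13)];print("bar",len(q),np.percentile(q[:,1],[.5,99.5]));line(q,np.arange(-.08,.05,.006))
                                                                                                                  ~~~~^^^^^^^^^^^^^^^^^^^^^^^^^^^^
  File "r.py", line 9, in line
    k=np.polyfit(E[g,0],E[g,c],1);r=abs(E[:,c]-np.polyval(k,E[:,0]));g=r<2.5*np.median(r)+1e-4
                 ~^^^^^
IndexError: too many indices for array: array is 1-dimensional, but 2 were indexed
```

View pics/w2.png

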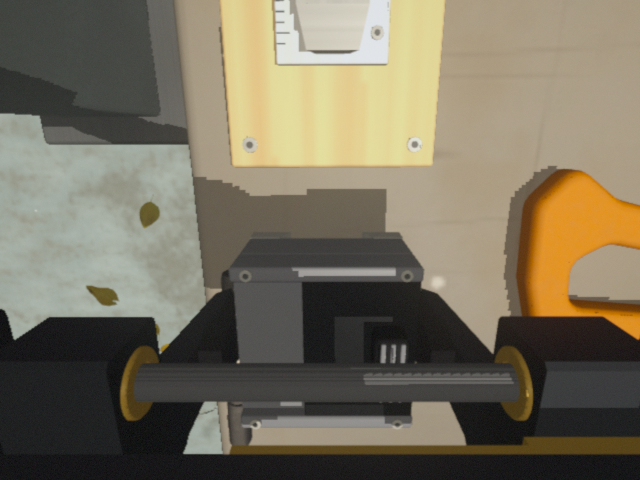

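The wrist view shows the head held square, with the lug to +x at (393,350), the cover shut and the mouth ahead at (333,50). I'll compare head and rail in this same camera frame.

```bash
python3 - <<'E'
from h import *
np.set_printoptions(precision=4,suppress=True)
z=np.load("w2.npz");X=z["X"];H=X[...,2];e=[.4775,-.2296,.0895]
zo=e[2]-.0165
q=X[(H>zo+.035)&(H<zo+.055)&(np.hypot(X[...,0]-e[0],X[...,1]-e[1])<.06)];print(len(q),cv2.minAreaRect(q[:,:2].astype(np.float32)),np.percentile(q[:,2],[5,50,95])-zo)
print(np.percentile(q,[.5,99.5],axis=0))
q=X[(H>.026)&(H<.033)&(X[...,0]>.4)&(X[...,0]<.56)&(X[...,1]<.06)&(X[...,1]>-.13)]
for y in(-.112,-.107,-.102,-.097):
    t=q[abs(q[:,1]-y)<.002];print(y,t[:,0].min(),t[:,0].max(),(t[:,0].min()+t[:,0].max())/2,np.median(t[:,2]))
q=X[(H>.0155)&(H<.02)&(X[...,0]>.43)&(X[...,0]<.53)&(X[...,1]>-.16)];print("foot",np.percentile(q,[1,99],axis=0)[:,:2])
E
```

```text
26192 ((0.47708556056022644, -0.23162682354450226), (0.0674147680401802, 0.09849181026220322), 89.35986328125) [0.0402 0.0468 0.0495]
[[ 0.431  -0.2638  0.1085]
 [ 0.5238 -0.1983  0.1274]]
-0.112 0.46662856074336034 0.4957886226240555 0.4812085916837079 0.028587193281489204
-0.107 0.46540814334732317 0.49677421132431715 0.4810911773358202 0.029130948175207325
-0.102 0.4645032827528901 0.4981462934860726 0.4813247881194813 0.029675763585218805
-0.097 0.46329916260022863 0.49892267117720035 0.4811109168887145 0.030094130397705546
foot [[ 0.4515 -0.1206]
 [ 0.5108 -0.0908]]
```

Request:
{"fn": "play_rows", "kwargs": {
  "deltas": [
    {"linear": [0, 3, 20], "yaw": 0},
    {"linear": [0, 3, 40], "yaw": 0},
    {"linear": [0, 3, 51], "yaw": 0},
    {"linear": [20, 3, 51], "yaw": 0},
    {"linear": [40, 3, 51], "yaw": 0}
  ]
}}

```text
time_s: 13.92
ee_pos: [0.4799, -0.1905, 0.0378]
tcp_rot: [0.709, 0.705, -0.001, -0.0]
contact_force: [-0.1, 1.0, -3.9]
width: 0.0656
grasp_force: 25.0
```

Request:
{"fn": "play_rows", "kwargs": {
  "deltas": [
    {"linear": [20, 0, 0], "yaw": 0},
    {"linear": [30, 0, 0], "yaw": 0},
    {"linear": [30, 0, 0], "yaw": 0}
  ]
}}

```text
time_s: 14.17
ee_pos: [0.4808, -0.156, 0.0386]
tcp_rot: [0.706, 0.708, 0.001, -0.001]
contact_force: [0.1, 0.1, -4.8]
width: 0.0658
grasp_force: 25.0
```

```bash
python3 - <<'E'
from h import *
np.set_printoptions(precision=4,suppress=True)
s=manip.observe();e=s["ee_pos"];print(s["time_s"],e,s["tcp_rot"],s["contact_force"])
for n in("side","scene"):
    p,d,X=cap(n);H=X[...,2]
    q=X[(H>.055)&(H<.074)&(abs(X[...,0]-e[0])<.045)&(abs(X[...,1]-e[1])<.045)];print(n,len(q),np.percentile(q,[2,50,98],axis=0))
E
```

```text
14.1667 [ 0.4808 -0.156   0.0386] [ 0.7059  0.7084  0.0005 -0.0011] [ 0.0768  0.109  -4.8037]
side 534 [[ 0.4419 -0.1921  0.0557]
 [ 0.4773 -0.1684  0.0654]
 [ 0.5207 -0.1326  0.0724]]
scene 198 [[ 0.4458 -0.1935  0.0561]
 [ 0.483  -0.1858  0.0668]
 [ 0.511  -0.1709  0.0714]]
```

Request:
{"fn": "play_rows", "kwargs": {
  "deltas": [
    {"linear": [8, 0, 0], "yaw": 0},
    {"linear": [16, 0, 0], "yaw": 0},
    {"linear": [24, 0, 0], "yaw": 0},
    {"linear": [32, 0, 0], "yaw": 0},
    {"linear": [40, 0, 0], "yaw": 0}
  ]
}}

```text
time_s: 14.68
ee_pos: [0.4806, -0.1182, 0.0387]
tcp_rot: [0.707, 0.707, 0.0, -0.0]
contact_force: [-0.1, 0.3, -5.0]
width: 0.0656
grasp_force: 25.0
```

Request:
{"fn": "play_rows", "kwargs": {
  "deltas": [
    {"linear": [8, 0, 0], "yaw": 0},
    {"linear": [16, 0, 0], "yaw": 0},
    {"linear": [24, 0, 0], "yaw": 0},
    {"linear": [32, 0, 0], "yaw": 0},
    {"linear": [40, 0, 0], "yaw": 0}
  ]
}}

```text
time_s: 15.1
ee_pos: [0.4806, -0.0782, 0.0387]
tcp_rot: [0.707, 0.707, 0.0, -0.0]
contact_force: [0.7, -0.1, -4.8]
width: 0.0658
grasp_force: 25.0
```

Request:
{"fn": "play_rows", "kwargs": {
  "deltas": [
    {"linear": [20, 0, 0], "yaw": 0},
    {"linear": [40, 0, 0], "yaw": 0},
    {"linear": [60, 0, 0], "yaw": 0},
    {"linear": [80, 0, 0], "yaw": 0},
    {"linear": [95, 0, 0], "yaw": 0}
  ]
}}

```text
time_s: 15.52
ee_pos: [0.4807, 0.0183, 0.0387]
tcp_rot: [0.706, 0.708, 0.001, -0.0]
contact_force: [0.6, 0.4, -4.2]
width: 0.0655
grasp_force: 25.0
```

Request:
{"fn": "play_rows", "kwargs": {
  "deltas": [
    {"linear": [5, 0, 0], "yaw": 0},
    {"linear": [10, 0, 0], "yaw": 0},
    {"linear": [15, 0, 0], "yaw": 0},
    {"linear": [20, 0, 0], "yaw": 0},
    {"linear": [22, 0, 0], "yaw": 0}
  ]
}}

```text
time_s: 15.93
ee_pos: [0.4808, 0.0378, 0.0387]
tcp_rot: [0.707, 0.707, 0.0, 0.0]
contact_force: [0.4, -0.9, -5.0]
width: 0.0661
grasp_force: 25.0
```

Now small pushes until the stop resists.

Request:
{"fn": "play_rows", "kwargs": {
  "deltas": [
    {"linear": [2, 0, 0], "yaw": 0},
    {"linear": [4, 0, 0], "yaw": 0},
    {"linear": [6, 0, 0], "yaw": 0},
    {"linear": [6, 0, 0], "yaw": 0}
  ]
}}

```text
time_s: 16.27
ee_pos: [0.4808, 0.0438, 0.0387]
tcp_rot: [0.707, 0.707, 0.0, 0.0]
contact_force: [0.1, -0.2, -5.1]
width: 0.066
grasp_force: 25.0
```

Request:
{"fn": "play_rows", "kwargs": {
  "deltas": [
    {"linear": [2, 0, 0], "yaw": 0},
    {"linear": [4, 0, 0], "yaw": 0},
    {"linear": [4, 0, 0], "yaw": 0}
  ]
}}

```text
time_s: 16.52
ee_pos: [0.4808, 0.0439, 0.0387]
tcp_rot: [0.708, 0.706, -0.001, 0.002]
contact_force: [0.9, -8.6, -6.2]
width: 0.0658
grasp_force: 25.0
```

The stop resists with 8.6 N, so the head is home. I'll settle it onto the bar, release, rise, back off 20 mm from the cartons, and turn the fingers to close along the rail.

Request:
{"fn": "play_rows", "kwargs": {
  "deltas": [
    {"linear": [-3, 0, 1], "yaw": 0},
    {"linear": [-3, 0, 2], "yaw": 0},
    {"linear": [-3, 0, 3], "yaw": 0},
    {"linear": [-3, 0, 3], "yaw": 0}
  ]
}}

```text
time_s: 16.85
ee_pos: [0.4801, 0.0439, 0.0367]
tcp_rot: [0.708, 0.707, -0.0, 0.0]
contact_force: [-1.0, -3.9, 8.2]
width: 0.0656
grasp_force: 25.0
```

Request:
{"fn": "play_rows", "kwargs": {
  "deltas": [
    {"linear": [0, 0, 0], "yaw": 0},
    {"linear": [0, 0, 0], "yaw": 0},
    {"linear": [0, 0, 0], "yaw": 0},
    {"linear": [0, 0, -30], "yaw": 0},
    {"linear": [0, 0, -65], "yaw": 0}
  ],
  "fingers": 0
}}

```text
time_s: 17.27
ee_pos: [0.4789, 0.0453, 0.0996]
tcp_rot: [0.707, 0.708, -0.002, -0.002]
contact_force: [0.5, -0.1, 0.7]
width: 0.0879
grasp_force: 0.0
```

Request:
{"fn": "play_rows", "kwargs": {
  "deltas": [
    {"linear": [0, -20, -40], "yaw": 3},
    {"linear": [0, -20, -40], "yaw": 6},
    {"linear": [0, -20, -40], "yaw": 6},
    {"linear": [0, -20, -40], "yaw": 6},
    {"linear": [0, -20, -40], "yaw": 6}
  ]
}}

```text
time_s: 17.68
ee_pos: [0.4606, 0.0456, 0.141]
tcp_rot: [0.867, 0.499, 0.0, -0.0]
contact_force: [0.6, -0.5, -1.0]
width: 0.088
grasp_force: 0.0
```

Request:
{"fn": "play_rows", "kwargs": {
  "deltas": [
    {"linear": [0, 0, 0], "yaw": 6},
    {"linear": [0, 0, 0], "yaw": 6},
    {"linear": [0, 0, 0], "yaw": 6},
    {"linear": [0, 0, 0], "yaw": 6},
    {"linear": [0, 0, 0], "yaw": 6}
  ]
}}

```text
time_s: 18.1
ee_pos: [0.4604, 0.0452, 0.1404]
tcp_rot: [0.966, 0.259, -0.0, -0.0]
contact_force: [0.4, -0.2, -0.3]
width: 0.0878
grasp_force: 0.0
```

Request:
{"fn": "play_rows", "kwargs": {
  "deltas": [
    {"linear": [0, 0, 0], "yaw": 6},
    {"linear": [0, 0, 0], "yaw": 6},
    {"linear": [0, 0, 0], "yaw": 6},
    {"linear": [0, 0, 0], "yaw": 6},
    {"linear": [0, 0, 0], "yaw": 6}
  ]
}}

```text
time_s: 18.52
ee_pos: [0.4603, 0.0451, 0.1404]
tcp_rot: [1.0, 0.0, -0.0, 0.0]
contact_force: [-0.4, 0.2, -0.3]
width: 0.0886
grasp_force: 0.0
```

```bash
cat > k.py <<'E'
from h import *
import sys
np.set_printoptions(precision=4,suppress=True)
s=manip.observe();e=s["ee_pos"];print(s["time_s"],e,s["tcp_rot"],s["width"])
p,d,X=cap("wrist");H=X[...,2];np.savez("k.npz",p=p,X=X);save(sys.argv[1],p)
N=(abs(X[...,0]-.48)<.09)&(abs(X[...,1]-.042)<.06)
print("head z levels",np.nanpercentile(H[N&(H>.06)&(H<.09)],[10,50,90,99]))
q=X[N&(H>.060)&(H<.0715)&(abs(X[...,0]-.48)<.045)];print("top",len(q),np.percentile(q,[1,99],axis=0),cv2.minAreaRect(q[:,:2].astype(np.float32)))
q=X[N&(H>.0745)&(H<.085)];print("lug",len(q),np.percentile(q,[3,50,97],axis=0))
q=X[N&(H>.045)&(H<.053)];print("stop",len(q),np.percentile(q,[3,97],axis=0)[:,:2] if len(q) else "")
E
python3 k.py w3.png
```

```text
18.5167 [0.4603 0.0451 0.1404] [ 1.      0.0005 -0.0005  0.0001] 0.0885572068064344
head z levels [0.0631 0.0672 0.0691 0.0804]
top 10239 [[0.4477 0.009  0.0621]
 [0.5124 0.0736 0.0694]] ((0.47963452339172363, 0.04128897562623024), (0.06628722697496414, 0.0660095289349556), 89.93461608886719)
lug 860 [[0.4961 0.0301 0.0767]
 [0.5019 0.0414 0.0794]
 [0.5071 0.0522 0.0811]]
stop 3066 [[0.4541 0.0655]
 [0.5125 0.1011]]
```

The head sits home at (0.480,0.041) with the lug at (0.502,0.041). I'll part-close the fingers and go down over the lug.

Request:
{"fn": "play_rows", "kwargs": {
  "deltas": [
    {"linear": [20, 4, 0], "yaw": 0},
    {"linear": [41, 4, 20], "yaw": 0},
    {"linear": [41, 4, 45], "yaw": 0},
    {"linear": [41, 4, 65], "yaw": 0},
    {"linear": [41, 4, 65], "yaw": 0}
  ],
  "fingers": 140,
  "force": 5
}}

```text
time_s: 18.98
ee_pos: [0.4998, 0.0412, 0.0729]
tcp_rot: [1.0, 0.003, -0.003, -0.0]
contact_force: [-0.6, 0.5, -0.0]
width: 0.0571
grasp_force: 0.0
```

Request:
{"fn": "play_rows", "kwargs": {
  "deltas": [
    {"linear": [0, 0, 0], "yaw": 0},
    {"linear": [0, 0, 0], "yaw": 0}
  ]
}}

```text
time_s: 19.15
ee_pos: [0.5017, 0.0406, 0.0764]
tcp_rot: [1.0, 0.001, 0.0, -0.0]
contact_force: [0.4, 0.1, 0.6]
width: 0.0434
grasp_force: 0.0
```

Request:
{"fn": "play_rows", "kwargs": {
  "deltas": [
    {"linear": [0, 0, 5], "yaw": 0},
    {"linear": [0, 0, 5], "yaw": 0},
    {"linear": [0, 0, 5], "yaw": 0}
  ]
}}

```text
time_s: 19.4
ee_pos: [0.5018, 0.041, 0.0712]
tcp_rot: [1.0, 0.001, 0.0, -0.0]
contact_force: [-0.2, 0.1, -0.4]
width: 0.0395
grasp_force: 0.0
```

Request:
{"fn": "play_rows", "kwargs": {
  "deltas": [
    {"linear": [0, 0, 0], "yaw": 0},
    {"linear": [0, 0, 0], "yaw": 0},
    {"linear": [0, 0, 0], "yaw": 0},
    {"linear": [0, 0, 0], "yaw": 0},
    {"linear": [0, 0, 0], "yaw": 0}
  ],
  "fingers": 255,
  "force": 5
}}

```text
time_s: 19.82
ee_pos: [0.5018, 0.0412, 0.0709]
tcp_rot: [1.0, 0.0, 0.0, -0.0]
contact_force: [0.2, 1.3, 2.9]
width: 0.0238
grasp_force: 5.0
```

Lug gripped at 24 mm width. Sliding the cover open.

Request:
{"fn": "play_rows", "kwargs": {
  "deltas": [
    {"linear": [-10, 0, 0], "yaw": 0},
    {"linear": [-20, 0, 0], "yaw": 0},
    {"linear": [-30, 0, 0], "yaw": 0},
    {"linear": [-38, 0, 0], "yaw": 0},
    {"linear": [-42, 0, 0], "yaw": 0}
  ]
}}

```text
time_s: 20.23
ee_pos: [0.4608, 0.0413, 0.071]
tcp_rot: [1.0, 0.0, 0.002, -0.0]
contact_force: [7.4, 3.8, -1.7]
width: 0.0241
grasp_force: 5.0
```

Request:
{"fn": "play_rows", "kwargs": {
  "deltas": [
    {"linear": [0, 0, 0], "yaw": 0},
    {"linear": [0, 0, 0], "yaw": 0}
  ]
}}

```text
time_s: 20.4
ee_pos: [0.4608, 0.0413, 0.0709]
tcp_rot: [1.0, 0.0, 0.001, -0.0]
contact_force: [2.8, 2.6, 2.3]
width: 0.0235
grasp_force: 5.0
```

Request:
{"fn": "play_rows", "kwargs": {
  "deltas": [
    {"linear": [0, 0, 0], "yaw": 0},
    {"linear": [0, 0, 0], "yaw": 0},
    {"linear": [0, 0, -25], "yaw": 0},
    {"linear": [0, 0, -60], "yaw": 0},
    {"linear": [0, 0, -60], "yaw": 0}
  ],
  "fingers": 140
}}

```text
time_s: 20.82
ee_pos: [0.4608, 0.0394, 0.1342]
tcp_rot: [1.0, -0.001, 0.002, 0.001]
contact_force: [0.2, -0.4, -0.2]
width: 0.0397
grasp_force: 0.0
```

```bash
python3 k.py w4.png
```

```text
20.8167 [0.4608 0.0394 0.1342] [ 1.     -0.0007  0.0023  0.001 ] 0.039651153724112764
head z levels [0.0625 0.0673 0.0695 0.0803]
top 8522 [[0.4358 0.0083 0.0607]
 [0.5122 0.0732 0.0697]] ((0.4737369418144226, 0.04076856002211571), (0.06628236174583435, 0.07753298431634903), 89.86315155029297)
lug 811 [[0.4567 0.0296 0.0757]
 [0.4627 0.0407 0.0792]
 [0.4675 0.0517 0.0809]]
stop 4285 [[0.4546 0.0174]
 [0.5123 0.1008]]
```

View pics/w4.png

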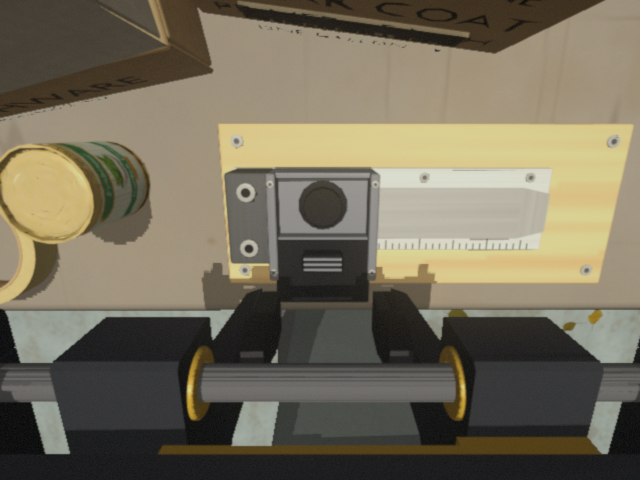

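The view shows the cover open (lug at (322,262)), the button exposed at (323,204) and the head against the stop. Closing the fingers and moving over the button.

Request:
{"fn": "play_rows", "kwargs": {
  "deltas": [
    {"linear": [31, -1, 0], "yaw": 0},
    {"linear": [31, -1, 0], "yaw": 0},
    {"linear": [31, -1, 20], "yaw": 0},
    {"linear": [31, -1, 40], "yaw": 0},
    {"linear": [31, -1, 55], "yaw": 0}
  ],
  "fingers": 255,
  "force": 5
}}

```text
time_s: 21.28
ee_pos: [0.4893, 0.0418, 0.0736]
tcp_rot: [1.0, 0.0, -0.001, 0.0]
contact_force: [0.1, 0.3, 0.2]
width: 0.0088
grasp_force: 0.0
```

Request:
{"fn": "play_rows", "kwargs": {
  "deltas": [
    {"linear": [0, 0, 0], "yaw": 0},
    {"linear": [0, 0, 0], "yaw": 0}
  ]
}}

```text
time_s: 21.45
ee_pos: [0.4893, 0.0415, 0.0747]
tcp_rot: [1.0, -0.0, -0.002, -0.0]
contact_force: [0.9, 0.0, 0.6]
width: 0.0003
grasp_force: 0.0
```

Request:
{"fn": "play_rows", "kwargs": {
  "deltas": [
    {"linear": [2, 0, 0], "yaw": 0},
    {"linear": [2, 0, 6], "yaw": 0},
    {"linear": [2, 0, 11], "yaw": 0},
    {"linear": [2, 0, 15], "yaw": 0},
    {"linear": [2, 0, 17], "yaw": 0}
  ]
}}

```text
time_s: 21.87
ee_pos: [0.4928, 0.042, 0.0585]
tcp_rot: [1.0, 0.0, 0.0, -0.0]
contact_force: [-0.6, 0.0, 3.5]
width: 0.0007
grasp_force: 1.7
```

Request:
{"fn": "play_rows", "kwargs": {
  "deltas": [
    {"linear": [0, 0, 1], "yaw": 0},
    {"linear": [0, 0, 2], "yaw": 0},
    {"linear": [0, 0, 3], "yaw": 0},
    {"linear": [0, 0, 3], "yaw": 0}
  ]
}}

```text
time_s: 22.2
ee_pos: [0.4929, 0.042, 0.0564]
tcp_rot: [1.0, 0.0, 0.0, -0.0]
contact_force: [0.3, 1.8, 7.8]
width: 0.0005
grasp_force: 4.1
```

Request:
{"fn": "play_rows", "kwargs": {
  "deltas": [
    {"linear": [0, 0, 2], "yaw": 0},
    {"linear": [0, 0, 2], "yaw": 0},
    {"linear": [0, 0, 2], "yaw": 0}
  ]
}}

```text
time_s: 22.45
ee_pos: [0.4929, 0.042, 0.056]
tcp_rot: [1.0, -0.0, 0.001, -0.001]
contact_force: [-3.1, 1.9, 27.5]
width: 0.0005
grasp_force: 13.8
```

Request:
{"fn": "play_rows", "kwargs": {
  "deltas": [
    {"linear": [0, 0, -20], "yaw": 0},
    {"linear": [0, 0, -45], "yaw": 0},
    {"linear": [-16, 1, -45], "yaw": 0},
    {"linear": [-32, 1, -45], "yaw": 0},
    {"linear": [-32, 1, -45], "yaw": 0}
  ]
}}

```text
time_s: 22.87
ee_pos: [0.4568, 0.0408, 0.099]
tcp_rot: [1.0, -0.0, -0.002, -0.0]
contact_force: [-1.0, 0.4, -0.9]
width: 0.0001
grasp_force: 0.0
```

Request:
{"fn": "play_rows", "kwargs": {
  "deltas": [
    {"linear": [0, 0, 0], "yaw": 0},
    {"linear": [0, 0, 0], "yaw": 0},
    {"linear": [0, 0, 0], "yaw": 0}
  ],
  "fingers": 140
}}

```text
time_s: 23.12
ee_pos: [0.4617, 0.0408, 0.0985]
tcp_rot: [1.0, 0.0, 0.0, 0.0]
contact_force: [-0.5, 1.4, 0.8]
width: 0.0185
grasp_force: 0.0
```

Request:
{"fn": "play_rows", "kwargs": {
  "deltas": [
    {"linear": [0, 0, 0], "yaw": 0},
    {"linear": [0, 0, 0], "yaw": 0},
    {"linear": [-1, 0, 12], "yaw": 0},
    {"linear": [-1, 0, 22], "yaw": 0},
    {"linear": [-1, 0, 27], "yaw": 0}
  ]
}}

```text
time_s: 23.53
ee_pos: [0.4595, 0.0409, 0.0708]
tcp_rot: [1.0, 0.0, -0.0, -0.0]
contact_force: [0.2, 0.2, 0.1]
width: 0.0396
grasp_force: 0.0
```

Request:
{"fn": "play_rows", "kwargs": {
  "deltas": [
    {"linear": [0, 0, 0], "yaw": 0},
    {"linear": [0, 0, 0], "yaw": 0}
  ]
}}

```text
time_s: 23.7
ee_pos: [0.4596, 0.0407, 0.0716]
tcp_rot: [1.0, 0.0, -0.0, -0.0]
contact_force: [-0.3, -0.2, 0.2]
width: 0.04
grasp_force: 0.0
```

Request:
{"fn": "play_rows", "kwargs": {
  "deltas": [
    {"linear": [0, 0, 0], "yaw": 0},
    {"linear": [0, 0, 0], "yaw": 0},
    {"linear": [0, 0, 0], "yaw": 0},
    {"linear": [0, 0, 0], "yaw": 0},
    {"linear": [0, 0, 0], "yaw": 0}
  ],
  "fingers": 255,
  "force": 6
}}

```text
time_s: 24.12
ee_pos: [0.4599, 0.0411, 0.072]
tcp_rot: [1.0, 0.0, 0.0, -0.0]
contact_force: [0.1, 1.1, 2.3]
width: 0.0243
grasp_force: 6.0
```

Request:
{"fn": "play_rows", "kwargs": {
  "deltas": [
    {"linear": [10, 0, 0], "yaw": 0},
    {"linear": [20, 0, 0], "yaw": 0},
    {"linear": [30, 0, 0], "yaw": 0},
    {"linear": [38, 0, 0], "yaw": 0},
    {"linear": [42, 0, 0], "yaw": 0}
  ]
}}

```text
time_s: 24.53
ee_pos: [0.502, 0.041, 0.0718]
tcp_rot: [1.0, 0.0, -0.0, -0.0]
contact_force: [-2.7, 0.8, 3.2]
width: 0.0237
grasp_force: 6.0
```

Request:
{"fn": "play_rows", "kwargs": {
  "deltas": [
    {"linear": [1, 0, 0], "yaw": 0},
    {"linear": [2, 0, 0], "yaw": 0},
    {"linear": [2, 0, 0], "yaw": 0}
  ]
}}

```text
time_s: 24.78
ee_pos: [0.5027, 0.041, 0.0716]
tcp_rot: [1.0, 0.0, -0.001, -0.0]
contact_force: [-1.2, 0.9, 3.8]
width: 0.0239
grasp_force: 6.0
```

Request:
{"fn": "play_rows", "kwargs": {
  "deltas": [
    {"linear": [0, 0, 0], "yaw": 0},
    {"linear": [0, 0, 0], "yaw": 0},
    {"linear": [0, 0, -25], "yaw": 0},
    {"linear": [-20, 0, -60], "yaw": 0},
    {"linear": [-40, 0, -65], "yaw": 0}
  ],
  "fingers": 140
}}

```text
time_s: 25.2
ee_pos: [0.4664, 0.04, 0.1397]
tcp_rot: [1.0, -0.0, 0.004, 0.0]
contact_force: [0.0, 0.5, -0.7]
width: 0.0397
grasp_force: 0.0
```

Request:
{"fn": "play_rows", "kwargs": {
  "deltas": [
    {"linear": [0, 0, 0], "yaw": 0},
    {"linear": [0, 0, 0], "yaw": 0}
  ]
}}

```text
time_s: 25.37
ee_pos: [0.4636, 0.0409, 0.1371]
tcp_rot: [1.0, 0.0, 0.0, -0.0]
contact_force: [-0.6, -0.1, -0.3]
width: 0.0399
grasp_force: 0.0
```

```bash
python3 k.py w5.png
```

```text
25.3667 [0.4636 0.0409 0.1371] [ 1.      0.0001  0.0005 -0.0001] 0.039939013437041274
head z levels [0.0631 0.0672 0.0691 0.0804]
top 10427 [[0.4477 0.0082 0.0621]
 [0.5126 0.0728 0.0695]] ((0.47980567812919617, 0.04048992320895195), (0.0663289874792099, 0.0661473199725151), 89.99905395507812)
lug 864 [[0.4967 0.0295 0.077 ]
 [0.5025 0.0407 0.0794]
 [0.5076 0.0513 0.081 ]]
stop 3241 [[0.4539 0.0433]
 [0.5127 0.1011]]
```

The head is home within 1 mm, and the lug is back at its shut position. Handing in.

```bash
python3 -c "
from rig import manip
print(manip.finish_job())"
```

```text
the job is handed in; nothing more can be done
None
```

I handed the job in at about 25 s: the head is home against the stop with the display towards the robot, the zero button was pressed right down, and the cover is shut again. My last measurement puts the head within about 1 mm of home; `finish_job` returned no verdict, so I don't have the judged result.

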